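# Reload a desktop label printer and its roll stand

### The arm

A 6-joint arm with a two-finger parallel gripper is mounted at the origin on the work surface; the furniture and walls round the work are solid. World frame = base frame: x ahead of the robot, y to its left, z up, the work surface at z = 0. Lengths are in m, angles in degrees, forces in N, time in s.
With the tool pointing down it reaches from about 0.325 to 0.75 m from the base axis. Payload 7.6 kg.
Tool frame: the origin (TCP) lies midway between the tips of the shut fingers; the grasp point (between the pads) lies 19 mm behind it; z points along the fingers, y is the line along which they close (so a half turn about z gives the same grasp; the last joint's range is limited). The gripper opens to 85 mm and grips with 20 to 120 N. Pads are 22 mm wide; open, the fingers measure 114 mm over their backs; the gripper's body (76 mm by 85 mm) begins 54 mm behind the grasp point. The pads swing forward as they close: fully open they stand 13 mm farther back than shut.
Start: joints at [62.493, 2.991, 80.254, -0, 96.75, -4.028], TCP at [0.209, 0.482, 0.231] pointing down, gripper open.
Joint ranges: [-166.34, 166.34], [-52.06, 124.39], [6.96, 135.62], [-60.46, 240.46], [14.63, 156.25], [-167.68, 167.68]. Speed limits (degrees/s): [147.25, 147.25, 172.46, 180, 180, 180].

### API

Orientations are given as [roll, pitch, yaw] about the fixed x, y, z axes, in that order (R = Rz(yaw) Ry(pitch) Rx(roll)).
In Python, from station import movep, move_linear, move_joints, gripper_to, dwell, ik, state, get_image, Unreachable, job_done gives the robot as it stands. Calls block until the motion is done:
- movep(position, orientation): joint-space move of the TCP to a pose.
- move_linear(position, ori=None, v=0.15, max_force=None): straight line of the TCP; ori=None keeps the orientation; v is the mean speed in m/s. With max_force (N) it stops when the force on the tool has changed by that much, and returns True; else False.
- move_joints(angles): joint-space move.
- gripper_to(opening, squeeze=None): finger opening in m; squeeze is the grip in N (None keeps the last); returns when the fingers have stopped.
- dwell(seconds).
- ik(position, orientation): joint angles nearest the present ones, or None.
- state(): the state.
- get_image(name): name is "side" or "top"; returns a dict with "pixels" (480x640x3 uint8, blue, green, red), "depth" (480x640 float32, m along the optical axis (not along the pixel's ray), 0 where there is no reading), "vfov" (degrees; the focal length in pixels is half the picture's height over the tangent of half this angle, whatever the lens; pixels are square), "cx", "cy" (the principal point, pixels), "xyz" and "rotation" of the camera in the world. Camera axes: x right, y down, z forward; pixel columns grow to the right and rows downward; lengths in m; the calibration is good to about 2 mm. A picture is of the moment at which its call begins.
A pose or a line that the arm cannot do raises Unreachable and nothing moves.
- job_done(): hands the job in; it is judged then, once.
The state is a dict: "time": time; "joint_pos": joint angles; "qd": joint speeds; "joint_torque": joint torques, N m; "eef_pos": TCP position; "ee_rot": TCP orientation; "wrist_force": force on the tool from outside, world axes, zero at the start; "moment": the same for the moment, N m; "finger_gap": finger opening in m; "grip_force": force on a finger pad.
Only numpy, scipy, OpenCV 4.12 (cv2) and the standard library are available. Lean on these libraries where they do the work, as an engineer would, in place of code of your own. Each camera call takes 0.05 s, during which the arm holds its last target. There are 200 camera calls.

### The job

Reload the label printer: swing its red clamp open, move the used grey cartridge into the blue tray, set the fresh teal cartridge upright in the cradle and press the clamp fully shut so that it drives the cartridge home and stays shut. Take the bare cardboard core off the roll stand and put it in the blue tray too, then put every fresh label roll on the table onto the stand, one roll per spindle and right down. Do not disturb the mug or the pin tin.

Things in the scene. Friction and masses are not known exactly. Their poses are not given: they have to be found in the camera images.
- printer: Label printer, fixed: dark deck 225 x 112 x 16 mm high, pale housing at its rear (+x 55 to 116 mm) 84 mm high. Origin on the table under the centre of the cradle; x points from clamp handle to hinge (roughly to the robot's left), z up. The cradle is an open pocket 74 (x) by 40 mm (y) inside, 5 mm walls straight up to 44 mm above the table, flared lips up to 52 mm.
- cradle_home (a point): Centre of the cradle, 20 mm above the table, axes as the printer's: the cartridge's origin lies here when fully home. The cradle's floor is a sprung bed, top at 28 mm, so a cartridge merely set in stands 8 mm high, also under its own weight; the bed yields at 2.6 N, takes about 6 N at home, and springs back when let go.
- clamp (a joint): Angle of the red clamp, rad: 0 shut (hard stop; its pad holds a cartridge home), grows as it swings up and back; 1.57 upright (bar 260 mm above the table), 2.1 stop. Starts ajar, 0.3 to 0.9; from 1.9 it is well clear of the cradle. The hinge is stiff (0.5 N m) and stays where left, also against the bed's spring. The pad meets a seated cartridge at about 0.12; shutting then takes about 6 N down on the bar.
- clamp_hinge (a point): Centre of the clamp's hinge, in the printer 75 mm behind the cradle centre (+x) and 100 mm above the table; the hinge axis is the printer's y.
- clamp_bar (a point): Middle of the clamp's handle bar: round, 12 mm thick, 72 mm long along the printer's y, 160 mm from the hinge axis, at the end of an open loop (60 mm free width, 36 mm free between bar and plate), so it can be pinched from above along the printer's x at any angle. When shut it is 85 mm in front of the cradle centre, 100 mm above the table.
- cartridge_used: Used grey cartridge with a white label, a box 70 (x) x 36 (y) x 66 mm (z), about 0.12 kg. Origin at the centre of its underside. It stands in the cradle on the sprung bed, not home.
- cartridge_new: Fresh teal cartridge of the same size, standing upright on the table at any yaw. Origin at the centre of its underside; x is its long side. Either way round fits the cradle.
- stand: Roll stand, fixed: dark disc 160 mm across and 14 mm high, origin on the table at its centre. It carries three upright spindles 48 mm from the centre, 120 degrees apart, each with a collar 44 mm across whose top is 18 mm above the table.
- spindle_0 (a point): Foot of one spindle: on its axis, on the collar's top (18 mm above the table). The spindle is 20 mm thick, its top 50 mm above this point, bevelled. The bare core starts on this one.
- spindle_1 (a point): Foot of one spindle: on its axis, on the collar's top (18 mm above the table). The spindle is 20 mm thick, its top 50 mm above this point, bevelled.
- spindle_2 (a point): Foot of one spindle: on its axis, on the collar's top (18 mm above the table). The spindle is 20 mm thick, its top 50 mm above this point, bevelled.
- core: Bare cardboard core, a tube 32 mm across outside, 26 mm inside, 40 mm high, 20 g; origin at the centre of its lower end. It starts upright on spindle_0.
- roll_a: Fresh label roll, white paper on a cardboard core: 56 mm across, bore 26 mm, 40 mm high, about 0.1 kg; origin at its centre, z along its axis; stands upright on the table. May be absent (one to three rolls are there).
- roll_b: Fresh label roll, white paper on a cardboard core: 56 mm across, bore 26 mm, 40 mm high, about 0.1 kg; origin at its centre, z along its axis; stands upright on the table. May be absent (one to three rolls are there).
- roll_c: Fresh label roll, white paper on a cardboard core: 56 mm across, bore 26 mm, 40 mm high, about 0.1 kg; origin at its centre, z along its axis; stands upright on the table. May be absent (one to three rolls are there).
- tray: Blue open tray for used parts, fixed: 170 (x) x 150 (y) x 28 mm high, 4 mm walls and floor, empty. Origin at the centre of its underside.
- mug: Green mug 86 mm across, 94 mm high, on a coaster to the left: leave alone. Origin at its underside.
- pin_tin: Round tin with a green lid, 64 mm across, 28 mm high, on the table at the right: leave alone. Origin at its underside.

How it is judged:
By the outcome, as a careful person would: the job done as asked, in the order asked, and still so for the second after the job is handed in, with the robot touching nothing.
Of roll_a, roll_b, roll_c only 1 to 3 are there at a start; the rules pass over those that are not, and their reading is None.
At some moment in a run one of roll_a, roll_b, roll_c, cartridge_new may be knocked a few centimetres aside while the robot is not near it.
It also fails if it takes over 210 s, if anything falls off the work surface, if the arm or the gripper's body presses on something with over 40 N, if the wrist force passes 120 N, or if a joint passes its speed limit or range.

## Working session

There is one attempt and no reset: what is moved stays moved. The work goes in short steps, each a Python script; the robot and the scene stay as the last script left them, time stands still between calls to the robot, and variables do not carry over. Pictures are saved under pics/ and viewed, at most 14 in all, crops included, and the job is handed in when it is done.

```bash
ls; mkdir -p pics
python3 - <<'E'
from station import *
import cv2,numpy as np
for n in("top","side"):
    d=get_image(n); cv2.imwrite(f"pics/{n}0.png",d["pixels"]); np.savez(f"{n}0.npz",**d)
    print(n,d["vfov"],d["cx"],d["cy"],d["xyz"],np.round(d["rotation"],3).tolist())
print(state())
E
```

```text
pics
top 46.11434409221579 311.8732128253185 230.0115813130419 [ 0.10320461 -0.00568605  1.75466246] [-168.032, 0.117, -92.093]
side 49.38513791729338 312.2509029028248 236.3315970977798 [-0.16566808 -1.03888277  1.04504751] [-128.36, 0.453, -31.494]
{'time': 0.1, 'joint_pos': array([ 6.24911665e+01,  3.02293308e+00,  8.03087536e+01,  8.83515588e-04,
        9.67508735e+01, -4.02808251e+00]), 'qd': array([-0.03409071, -0.08626236, -0.20470187,  0.07496847,  0.06396652,
       -0.0267716 ]), 'joint_torque': array([ 1.11898134e-03, -3.82583177e+01, -3.60983849e+01, -3.83843042e-05,
        4.74179324e-03,  4.43808301e-05]), 'eef_pos': array([0.20902662, 0.48128454, 0.23054917]), 'ee_rot': array([-1.79917705e+02, -6.67484250e-03,  1.56519347e+02]), 'wrist_force': array([-0.05959348,  0.43572291, -0.58861035]), 'moment': array([-0.01368543, -0.00303899,  0.00740864]), 'grip_force': 0.0, 'finger_gap': 0.08543128498945368}
```

View pics/top0.png

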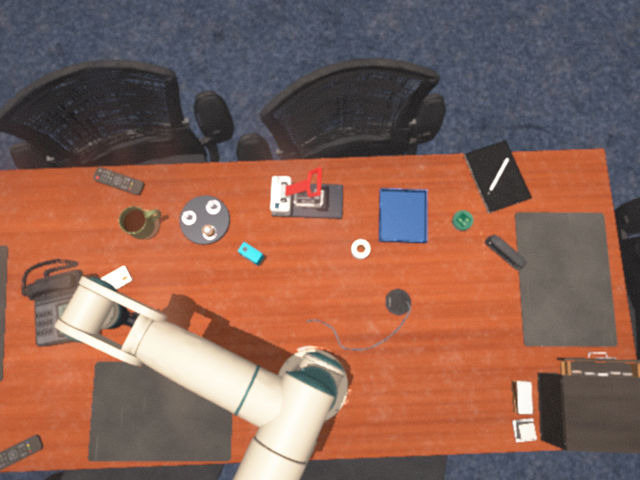

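View pics/side0.png

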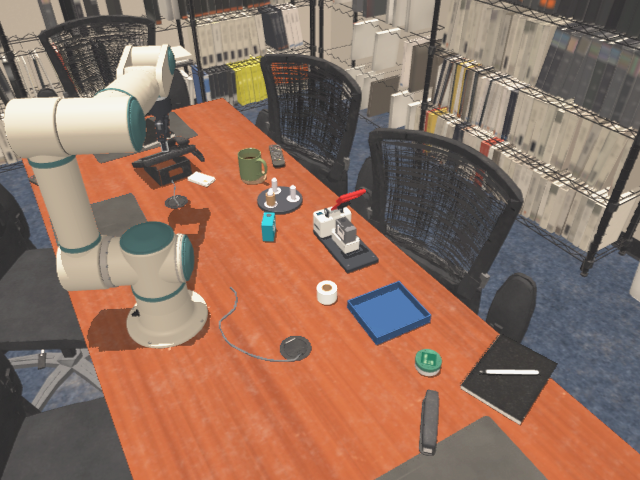

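The top view shows one roll at (361,249), the teal cartridge at (251,253), the stand at (205,219) and the printer with its clamp around (305,195). The tray is at (403,215), the tin at (462,220) and the mug at (138,222). Next I'll build metric views.

```bash
cat > vis.py <<'E'
import numpy as np, cv2
from scipy.spatial.transform import Rotation as R
def cloud(d):
    f=240/np.tan(np.radians(d["vfov"])/2); v,u=np.mgrid[:480,:640]; z=d["depth"]
    c=np.stack([(u-d["cx"])/f*z,(v-d["cy"])/f*z,z],-1)
    return c@R.from_euler("xyz",d["rotation"],degrees=True).as_matrix().T+d["xyz"]
E
python3 - <<'E'
import numpy as np,cv2
from vis import *
d=dict(np.load("top0.npz")); P=cloud(d)
s=dict(np.load("side0.npz")); Q=cloud(s)
m=lambda P,u,v:np.round(P[v-1:v+2,u-1:u+2].reshape(-1,3).mean(0),4)
for n,u,v in[("table",330,230),("table2",450,260),("table3",230,280),("roll",367,249),("teal",251,253),("tin",462,220),("tray",403,215),("deck",335,205),("disc",205,240),("house",280,210)]: print(n,m(P,u,v))
for n,u,v in[("table",290,270),("teal",268,218),("tray",390,312)]: print("s",n,m(Q,u,v))
g=cv2.resize(d["pixels"][160:280,170:370],None,fx=4,fy=4,interpolation=cv2.INTER_CUBIC);cv2.imwrite("pics/t1.png",g)
g=cv2.resize(s["pixels"][150:310,225:435],None,fx=3.75,fy=3.75,interpolation=cv2.INTER_CUBIC);cv2.imwrite("pics/s1.png",g)
E
```

```text
table [ 0.4732 -0.0734 -0.0014]
table2 [ 0.3628 -0.4463 -0.0006]
table3 [ 0.3252  0.246  -0.0019]
roll [ 0.4005 -0.1833  0.0393]
teal [0.3639 0.1521 0.2521]
tin [ 0.4842 -0.4883  0.0263]
tray [ 0.5128 -0.3084  0.0019]
deck [ 0.5507 -0.0922  0.014 ]
disc [0.4527 0.3217 0.0126]
house [0.4769 0.07   0.268 ]
s table [ 3.761e-01 -1.170e-02  2.000e-04]
s teal [0.4036 0.173  0.0669]
s tray [ 0.5205 -0.3068  0.0039]
```

View pics/t1.png

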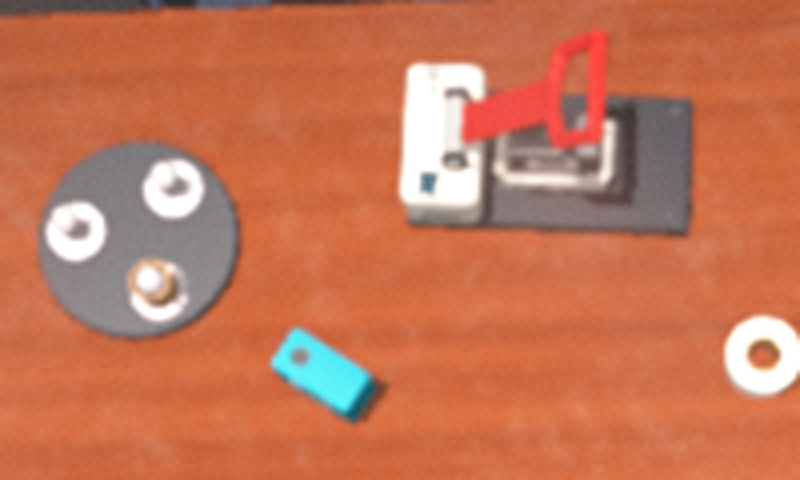

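View pics/s1.png

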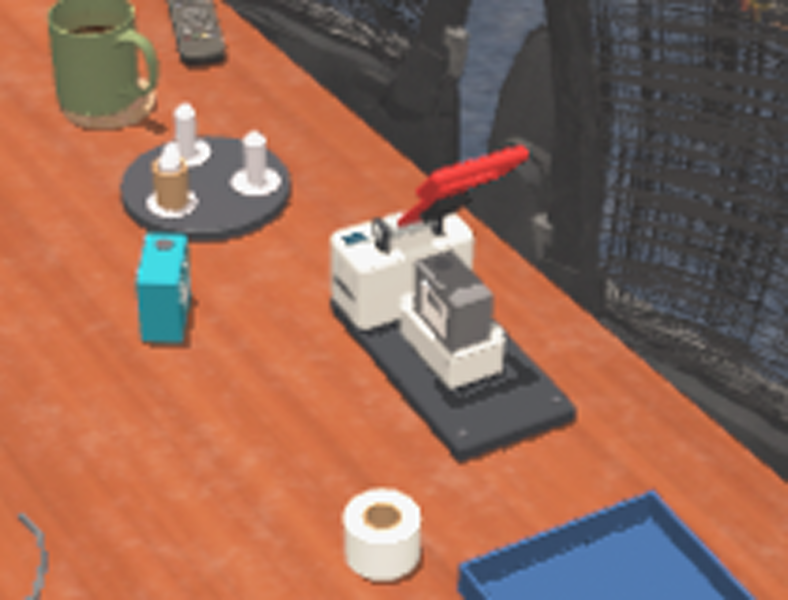

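The crops show the grey cartridge standing in the cradle and the clamp ajar, with its bar at crop (585,90). The core is on the spindle nearest the robot, at (155,285). The stand centre is near (138,239) and the roll at (763,356). Now I'll fit these metrically with both cameras.

```bash
cat >> vis.py <<'E'
def ray(d,u,v,h):
    f=240/np.tan(np.radians(d["vfov"])/2)
    r=R.from_euler("xyz",d["rotation"],degrees=True).apply([(u-d["cx"])/f,(v-d["cy"])/f,1])
    return (d["xyz"]+r*(h-d["xyz"][2])/r[2])[:2]
def pts(d,c,rad,h,tol=.005,hsv=None):
    P=cloud(d); m=(np.hypot(P[...,0]-c[0],P[...,1]-c[1])<rad)&(abs(P[...,2]-h)<tol)
    if hsv is not None: m&=cv2.inRange(cv2.cvtColor(d["pixels"],cv2.COLOR_BGR2HSV),np.array(hsv[0]),np.array(hsv[1]))>0
    v,u=np.nonzero(m)
    return np.array([ray(d,a,b,h) for a,b in zip(u,v)],np.float32).reshape(-1,2)
TEAL=([80,100,80],[100,255,255]); WHITE=([0,0,120],[180,70,255]); BLUE=([105,120,40],[125,255,255]); RED=([0,180,90],[4,255,255]); RED2=([174,150,90],[180,255,255])
def rect(p):
    (c,s,a)=cv2.minAreaRect(p)
    return np.round(c,4),np.round(s,4),round(a,1)
E
cat > m1.py <<'E'
import numpy as np,cv2
from vis import *
for n in("top0","side0"):
    d=dict(np.load(n+".npz")); print(n)
    p=pts(d,(.405,.17),.1,.066,.006,TEAL); print(" teal",len(p),rect(p))
    p=pts(d,(.4,-.185),.07,.04,.005,WHITE); print(" roll",len(p),rect(p),cv2.minEnclosingCircle(p))
    p=pts(d,(.51,-.31),.16,.028,.008,BLUE); print(" tray rim",len(p),rect(p))
    p=pts(d,(.55,.04),.08,.084,.006,WHITE); print(" house",len(p),rect(p))
    p=pts(d,(.55,-.02),.16,.016,.004,([0,0,0],[180,130,110])); print(" deck",len(p),rect(p))
    p=pts(d,(.49,.3),.12,.014,.004,([0,0,0],[180,110,110])); print(" disc",len(p),cv2.minEnclosingCircle(p))
    p=pts(d,(.49,.3),.09,.018,.006,([0,0,140],[180,70,255])); print(" collars",len(p))
    P=cloud(d);m=np.zeros((480,640),bool)
    hsv=cv2.cvtColor(d["pixels"],cv2.COLOR_BGR2HSV)
    m=(cv2.inRange(hsv,*map(np.array,RED))|cv2.inRange(hsv,*map(np.array,RED2)))>0
    m&=(np.hypot(P[...,0]-.57,P[...,1])<.25)&(P[...,2]>.05)
    q=P[m]; print(" red",len(q),np.round(np.percentile(q,[5,50,95],0),3).tolist())
    if len(p)>9:
        _,lab,c=cv2.kmeans(p,3,None,(3,50,1e-5),10,cv2.KMEANS_PP_CENTERS); print(np.round(c,4).tolist())
d=dict(np.load("top0.npz")); g=lambda x,y,h:np.round(ray(d,170+(x-1.5)/4,160+(y-1.5)/4,h),4)
print("deck front",g(691,100,.016),g(687,236,.016),"house",g(408,63,.084),g(484,65,.084),g(482,208,.084),g(400,203,.084))
print("collars",g(76,231,.018),g(174,188,.018),g(158,293,.018),"disc",g(138,239,.014),"roll",g(763,356,.04))
print("teal",g(297,326,.066),g(377,382,.066),g(272,363,.066))
s=dict(np.load("side0.npz")); g=lambda x,y,h:np.round(ray(s,225+(x-1.5)/3.75,150+(y-1.5)/3.75,h),4)
print("sp tops",g(185,103,.068),g(255,131,.068),"deck",g(461,458,.016),g(576,413,.016))
E
python3 m1.py
```

```text
top0
 teal 197 (array([0.3977, 0.176 ]), array([0.0693, 0.0353]), 55.4)
 roll 128 (array([ 0.4028, -0.1618]), array([0.0494, 0.0535]), 87.1) ((0.4021078050136566, -0.16160254180431366), 0.02773052267730236)
 tray rim 122 (array([ 0.5065, -0.3018]), array([0.1424, 0.1653]), 85.5)
 house 389 (array([0.5781, 0.0483]), array([0.1033, 0.1512]), 20.3)
 deck 254 (array([ 0.5676, -0.0316]), array([0.1657, 0.109 ]), 85.4)
 disc 10 ((0.4794521927833557, 0.26786136627197266), 0.034233562648296356)
 collars 516
 red 281 [[0.536, -0.042, 0.127], [0.574, -0.009, 0.19], [0.604, 0.049, 0.227]]
[[0.4921000003814697, 0.35929998755455017], [0.478300005197525, 0.2904999852180481], [0.5537999868392944, 0.29409998655319214]]
side0
 teal 144 (array([0.3991, 0.1659]), array([0.0744, 0.0351]), 56.2)
 roll 185 (array([ 0.4036, -0.1698]), array([0.0591, 0.0526]), 58.0) ((0.4025188982486725, -0.1681366115808487), 0.03122663125395775)
 tray rim 496 (array([ 0.5066, -0.3118]), array([0.1554, 0.1723]), 85.6)
 house 257 (array([0.5767, 0.0463]), array([0.1093, 0.1338]), 21.9)
 deck 758 (array([ 0.5706, -0.017 ]), array([0.2191, 0.1123]), 85.7)
 disc 416 ((0.5192008018493652, 0.31470417976379395), 0.08187010884284973)
 collars 140
 red 162 [[0.532, -0.05, 0.138], [0.563, -0.041, 0.217], [0.603, 0.028, 0.226]]
[[0.5580999851226807, 0.290800005197525], [0.47440001368522644, 0.29809999465942383], [0.5248000025749207, 0.364300012588501]]
deck front [ 0.6167 -0.1188] [ 0.505  -0.1103] house [0.6344 0.1029] [0.6307 0.0442] [0.517 0.049] [0.5232 0.1114]
collars [0.5265 0.3727] [0.5587 0.2952] [0.474  0.3078] disc [0.5191 0.3244] roll [ 0.4023 -0.1629]
teal [0.4341 0.1932] [0.3886 0.133 ] [0.4062 0.2125]
sp tops [0.5341 0.3766] [0.5657 0.2994] deck [ 0.5069 -0.1229] [ 0.6153 -0.1276]
```

The two cameras disagree by about 8 mm in y. I'll check both against the robot's own fingertip.

```bash
cat >> vis.py <<'E'
def proj(d,p):
    f=240/np.tan(np.radians(d["vfov"])/2)
    c=R.from_euler("xyz",d["rotation"],degrees=True).inv().apply(np.array(p)-d["xyz"])
    return c[0]/c[2]*f+d["cx"],c[1]/c[2]*f+d["cy"]
E
python3 - <<'E'
from station import *
from vis import *
gripper_to(0)
movep([.42,.05,.25],[180,0,0]); movep([.44,-.08,.12],[180,-40,0])
st=state();print(st["eef_pos"],st["ee_rot"],st["time"])
out=[]
for n in("top","side"):
    d=get_image(n); np.savez(n+"1.npz",**d); u,v=proj(d,st["eef_pos"]); print(n,u,v)
    a,b=int(u)-25,int(v)-32; c=d["pixels"][b:b+64,a:a+50]; out.append(cv2.resize(c,None,fx=8,fy=8,interpolation=cv2.INTER_CUBIC))
    print("crop origin",a,b)
cv2.imwrite("pics/tip.png",np.hstack(out))
E
```

```text
[ 0.44069929 -0.07964441  0.12141415] [ 1.79993168e+02 -4.00449202e+01  7.14619089e-02] 3.4667
top 333.81745046568966 232.0628751330727
crop origin 308 200
side 320.54218440257324 243.44221191726143
crop origin 295 211
```

View pics/tip.png

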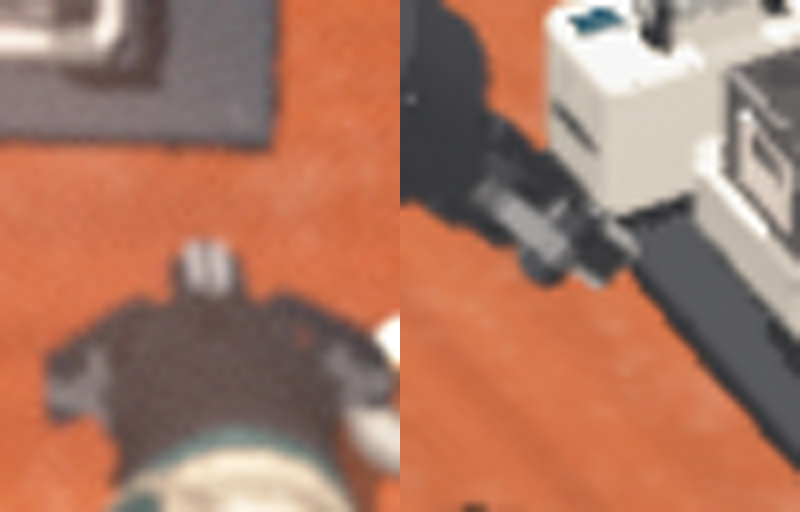

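The top camera agrees with the robot's tip, at most about 3 mm off. The side camera reads about 7 mm too far toward -y, so I'll rely on the top one. From the top view the printer is at about (.570,-.0075) with yaw 85.6°. Next I'll fit the bar and take the stand from the collars.

Run:
```python
from vis import *
th=np.radians(85.6); O=np.array([.5697,-.0075]); X=np.array([np.cos(th),np.sin(th)]);Y=np.array([-X[1],X[0]])
for n,off in(("top1",[0,0]),("side1",[-.0025,.007])):
    d=dict(np.load(n+".npz")); P=cloud(d); hsv=cv2.cvtColor(d["pixels"],cv2.COLOR_BGR2HSV)
    m=((cv2.inRange(hsv,*map(np.array,RED))|cv2.inRange(hsv,*map(np.array,RED2)))>0)&(np.hypot(P[...,0]-.57,P[...,1])<.25)&(P[...,2]>.1)
    q=P[m]; w=q[:,:2]+off-O; L=np.c_[w@X,w@Y,q[:,2]]
    s=L[np.argsort(L[:,0])]; k=len(s)//4
    print(n,len(s),"front quarter",np.median(s[:k],0).round(4),"ang pts",np.median(np.arctan2(L[:,2]-.1,.075-L[:,0])).round(3), "y range",np.percentile(s[:,1],[3,97]).round(3), np.percentile(L[:,0],[1,5,50]).round(3))
    a=np.array([np.arctan2(L[:,2]-.1,.075-L[:,0]),np.hypot(L[:,2]-.1,.075-L[:,0])]).T; f=a[a[:,1]>.13]; print(np.median(f,0))
t=dict(np.load("top1.npz"));s=dict(np.load("side1.npz"))
cv2.imwrite("pics/scene1.png",np.vstack([cv2.resize(t["pixels"][110:400,60:540],(800,483))[:330],cv2.resize(s["pixels"][100:430,80:560],(393,270)).repeat(1,0)[:, :].copy() if 0 else cv2.resize(s["pixels"][130:430,20:640],(800,270))]))
```

```text
top1 224 front quarter [-0.0327 -0.0038  0.2248] ang pts 0.878 y range [-0.038  0.035] [-0.036 -0.035 -0.008]
[0.86845893 0.16177578]
side1 162 front quarter [-0.034  -0.0003  0.2215] ang pts 0.851 y range [-0.033  0.039] [-0.037 -0.036 -0.027]
[0.84877423 0.16108579]
```

View pics/scene1.png

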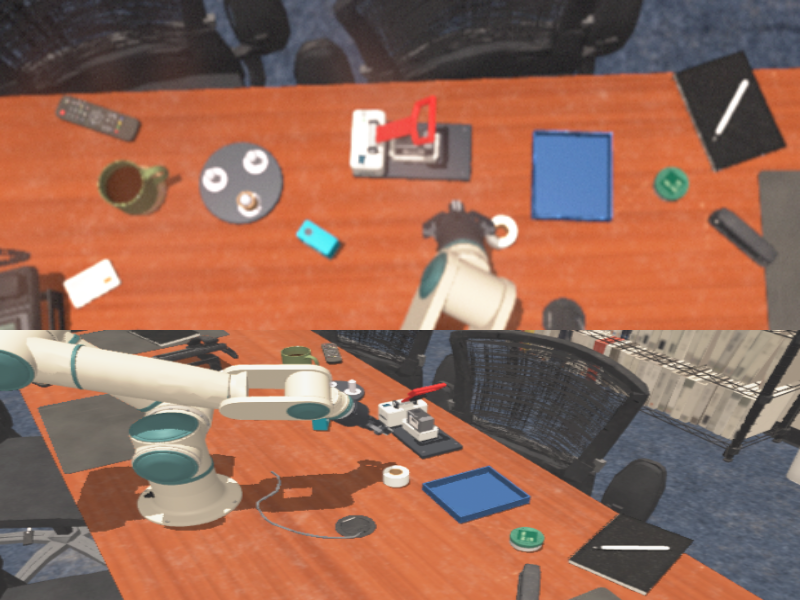

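Only one roll is on the table, and the clamp stands at about 0.86 rad. I'll open it by caging the bar between the fingers.

```bash
cat > rob.py <<'E'
from station import *
from vis import *
YAW=-4.4; th=np.radians(85.6); O=np.array([.5697,-.0075]); X=np.array([np.cos(th),np.sin(th)]); Y=np.array([-X[1],X[0]])
def pr(x,y,z): return [*(O+x*X+y*Y),z]
def bar(a,dz=-.014): return pr(.075-.16*np.cos(a),0,.1+.16*np.sin(a)+dz)
def rep(t=""):
    s=state(); print(t,round(s["time"],1),s["eef_pos"].round(4),"F",s["wrist_force"].round(1),"gap",round(s["finger_gap"],4),"g",round(s["grip_force"],1))
def snap(n,name):
    d=get_image(n); np.savez(name+".npz",**d); return d
E
python3 - <<'E'
from rob import *
o=[180,0,YAW]
b=bar(.86)
movep([.45,-.05,.30],[180,0,YAW])
movep([b[0],b[1],.32],o); gripper_to(.028); rep()
print(move_linear(b,o,max_force=12)); rep("down")
gripper_to(.018); rep("cage")
for a in np.linspace(.95,2.03,10):
    move_linear(bar(a),v=.12)
rep("end")
d=snap("side","side2"); snap("top","top2")
cv2.imwrite("pics/clamp.png",cv2.resize(d["pixels"][150:290,290:450],(800,700))[:600])
E
```

```text
5.4 [ 0.567  -0.0369  0.3205] F [ 0.2 -0.7 -0.4] gap 0.0277 g 0.0
False
down 6.3 [ 0.5679 -0.0369  0.2086] F [0.5 0.2 0.4] gap 0.0283 g 0.0
cage 6.6 [ 0.568  -0.0378  0.209 ] F [-0.9 -5.6  4.3] gap 0.0181 g 2.7
end 9.6 [0.5807 0.1381 0.2291] F [-0.5 -0.3 -0.3] gap 0.0178 g 0.0
```

View pics/clamp.png

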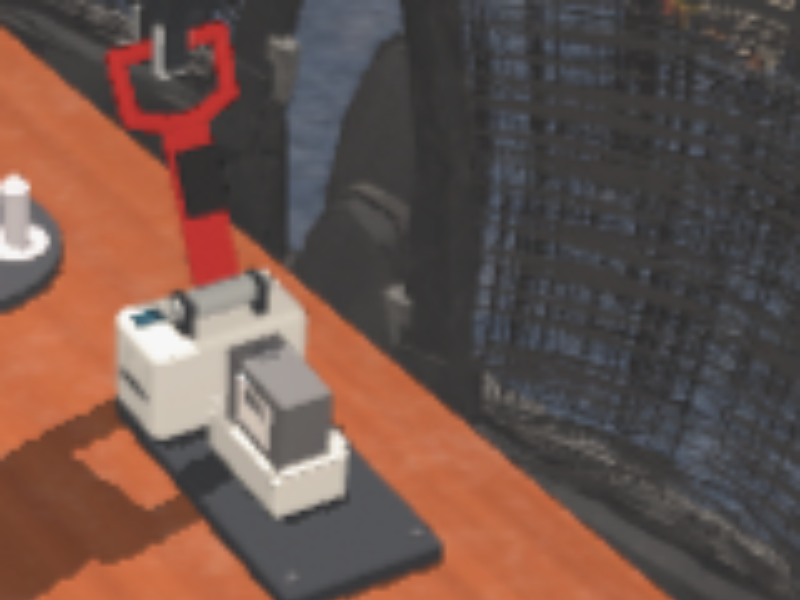

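The clamp is open at about 2.0 rad with the bar at crop (170,50), and the grey cartridge is exposed. I'll back off and measure the cartridge and cradle from above.

Run:
```python
from rob import *
gripper_to(.03); p=state()["eef_pos"]
move_linear([p[0],p[1],.35],v=.2); movep([.40,-.16,.35],[180,0,YAW]); gripper_to(.085); rep()
d=snap("top","top3"); P=cloud(d)
g=P[(np.hypot(P[...,0]-O[0],P[...,1]-O[1])<.06)&(abs(P[...,2]-.094)<.005)]; print(len(g),np.median(g,0)); p=pts(d,O,.06,.094,.006); print(rect(p))
hi=d["pixels"][165:225,262:352]; cv2.imwrite("pics/cr.png",cv2.resize(hi,None,fx=8,fy=8,interpolation=cv2.INTER_CUBIC))
```

```text
12.7 [ 0.4  -0.16  0.35] F [ 0.8 -0.9 -0.3] gap 0.0851 g 0.0
200 [ 0.57051261 -0.00727675  0.09311207]
(array([0.5683, 0.0048]), array([0.0917, 0.038 ]), 87.9)
```

View pics/cr.png

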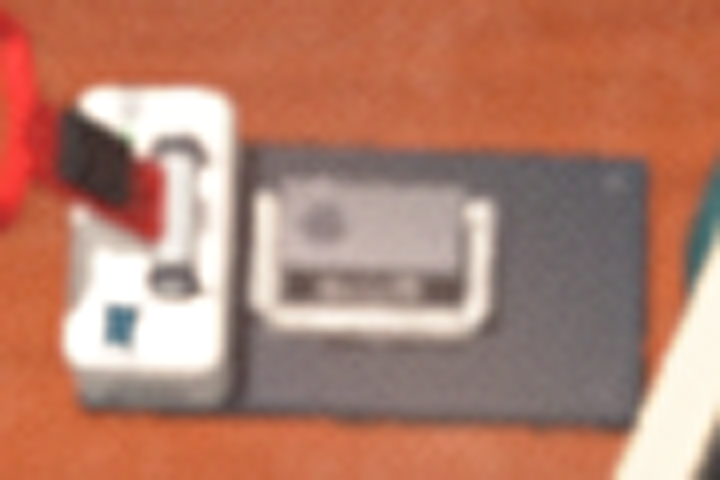

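The image shows the cartridge top centre at crop (371,225). The clouds put it at (.5705,-.0073), which matches the printer origin estimate. Next I'll grasp the used cartridge and move it to the tray.

Run:
```python
from rob import *
print(ray(dict(np.load("top3.npz")),308,192.7,.094))
o=[180,0,85.6]; C=[.5703,-.0073]
movep([*C,.2],o); gripper_to(.06)
print(move_linear([*C,.060],v=.12,max_force=12)); rep("at")
gripper_to(.02,40); dwell(.2); rep("grip")
move_linear([*C,.068],v=.05); rep("up8")
move_linear([*C,.19],v=.12); rep("lifted")
T=[.474,-.304]
movep([*T,.19],o)
print(move_linear([*T,.036],v=.12,max_force=8)); rep("tray")
gripper_to(.06); move_linear([*T,.2],v=.25); rep()
```

```text
[ 0.57193326 -0.00758479]
False
at 15.5 [ 0.5709 -0.0073  0.061 ] F [-0.8 -0.7  0.5] gap 0.06 g 0.0
grip 16.0 [ 0.571  -0.0074  0.0607] F [3.6 0.5 3.9] gap 0.0352 g 45.1
up8 16.3 [ 0.5708 -0.0074  0.0683] F [3.6 0.2 1.9] gap 0.0359 g 45.3
lifted 17.5 [ 0.5698 -0.0073  0.1886] F [ 0.8 -0.3 -0.7] gap 0.0351 g 44.7
True
tray 19.9 [ 0.4736 -0.3033  0.0375] F [-0.2  0.1  4.4] gap 0.0358 g 45.3
 21.1 [ 0.4734 -0.3036  0.1981] F [-0.2 -0.6 -0.2] gap 0.06 g 0.0
```

Gripped and released in the tray. Now I'll re-measure the fresh cartridge and the roll and check the tray.

Run:
```python
from rob import *
movep([.42,-.15,.3],[180,0,85.6])
d=snap("top","top4"); s=snap("side","side4")
for n,q in(("t",d),("s",s)):
    p=pts(q,(.4,.17),.12,.066,.005,TEAL); print(n,len(p),rect(p),p.mean(0))
    p=pts(q,(.4,-.165),.09,.04,.004,WHITE); print(n,"roll",len(p),cv2.minEnclosingCircle(p) if len(p) else 0)
g=lambda I,a,b,c,e,W,H:cv2.resize(I["pixels"][b:b+e,a:a+c],(W,H),interpolation=cv2.INTER_CUBIC)
cv2.imwrite("pics/f.png",np.hstack([g(d,232,234,40,40,400,400),g(s,330,270,110,110,400,400)]))
```

```text
t 187 (array([0.3982, 0.1762]), array([0.0686, 0.035 ]), 56.4) [0.3966163 0.1750942]
t roll 19 ((0.41346585750579834, -0.17005987465381622), 0.023598600178956985)
s 136 (array([0.4003, 0.1678]), array([0.0691, 0.0345]), 57.6) [0.39977482 0.16677015]
s roll 157 ((0.40414249897003174, -0.16948075592517853), 0.030756046995520592)
```

View pics/f.png

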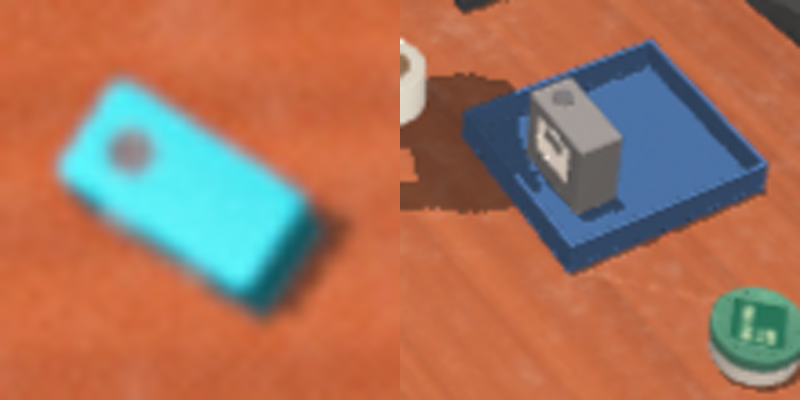

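The used cartridge stands in the tray. The teal top-face corners are at crop (120,75), (312,205), (245,290) and (60,165). I'll compute its pose, pick it up and set it in the cradle.

Run:
```python
from rob import *
d=dict(np.load("top4.npz"))
k=np.array([ray(d,232+x/10-.45,234+y/10-.45,.066) for x,y in((120,75),(312,205),(245,290),(60,165))])
c=k.mean(0); v=k[0]-k[1]+k[3]-k[2]; yaw=np.degrees(np.arctan2(v[1],v[0])); print(c,yaw,np.linalg.norm(v)/2)
c=(c+[.3982,.1762])/2; yaw=(yaw+56.4)/2; print(c,yaw)
o=[180,0,yaw]; o2=[180,0,85.6]; C=np.array([.5715,-.0073])
movep([*c,.2],o); gripper_to(.07)
print(move_linear([*c,.033],v=.15,max_force=10)); rep("at")
gripper_to(.02,40); dwell(.2); rep("grip")
move_linear([*c,.2],v=.2); rep("up")
movep([*(C-[0.07,0]),.21],o2); s=snap("side","side5"); 
movep([*C,.16],o2); rep("above")
print(move_linear([*C,.0625],v=.06,max_force=7)); rep("in")
cv2.imwrite("pics/in.png",np.hstack([cv2.resize(s["pixels"][150:270,280:400],(400,400)),cv2.resize(get_image("side")["pixels"][150:270,280:400],(400,400))]))
```

```text
[0.4000732  0.17509554] 53.86885344513181 0.07018335852809841
[0.3991366  0.17564777] 55.134426722565905
False
at 24.8 [0.3997 0.1758 0.0339] F [ 0.2 -0.  -0.1] gap 0.0699 g 0.0
grip 25.4 [0.3997 0.1758 0.0337] F [-0.3 -0.9  4.7] gap 0.0355 g 40.5
up 26.4 [0.3985 0.1754 0.1984] F [ 0.1 -0.3 -1.6] gap 0.0354 g 40.0
above 27.7 [ 0.571  -0.0061  0.1588] F [ 0.7  0.2 -0.8] gap 0.0355 g 40.0
True
in 29.0 [ 0.5712 -0.0077  0.076 ] F [ 3.6 -1.4 -2.8] gap 0.0353 g 40.4
```

View pics/in.png

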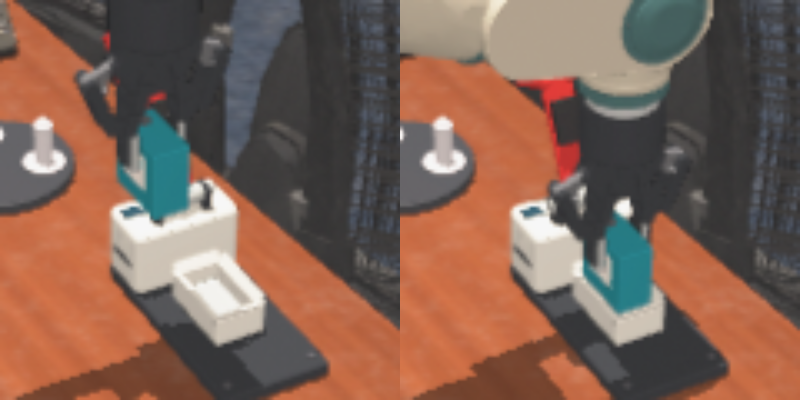

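It stopped at the inner edge (bottom about 43 mm) with a lateral push of +x and -y. I'll yield in that direction and continue.

Run:
```python
from rob import *
C=np.array([.5715,-.0073]); z=.076
p=C.copy()
for i in range(5):
    f=state()["wrist_force"]; p=p+np.clip(f[:2]*.0004,-.0015,.0015)
    move_linear([*p,z+.001],v=.03)
    h=move_linear([*p,.0625],v=.03,max_force=10); z=state()["eef_pos"][2]; rep(f"{i} {h} {p.round(4)}")
    if not h or z<.066: break
```

```text
0 False [ 0.573  -0.0078] 29.9 [ 0.5727 -0.0078  0.0621] F [-0.1 -1.4 -1.5] gap 0.0355 g 40.6
```

Seated on the bed. Now I'll release it and swing the clamp shut.

```bash
sed -i 's/O=np.array(\[.5697,-.0075\])/O=np.array([.5722,-.0080])/' rob.py
python3 - <<'E'
from rob import *
gripper_to(.06); p=state()["eef_pos"]; move_linear([p[0],p[1],.2],v=.2)
o=[180,0,YAW]
movep([.50,-.02,.34],o); b=bar(2.02); movep([b[0],b[1],.34],o); gripper_to(.034)
print(move_linear(b,o,max_force=12)); rep("at bar"); gripper_to(.018); rep("cage")
for a in [*np.linspace(1.9,.3,13),.2]: move_linear(bar(a),v=.12)
rep("low"); gripper_to(.034); b=bar(.2); move_linear([b[0],b[1],.2],v=.15); gripper_to(0)
b=pr(-.084,0,.15); move_linear(b); rep("above bar")
h=move_linear([b[0],b[1],.100],v=.03,max_force=25); rep(f"press {h}"); dwell(.3); rep()
move_linear([b[0],b[1],.25],v=.15); rep()
movep([.42,-.15,.3],o)
d=snap("side","side6"); t=snap("top","top6"); cv2.imwrite("pics/shut.png",np.hstack([cv2.resize(d["pixels"][170:280,290:400],(440,440)),cv2.resize(t["pixels"][165:225,265:325],(360,360)).repeat(1,0) if 0 else cv2.copyMakeBorder(cv2.resize(t["pixels"][165:235,270:360],(360,280)),0,160,0,0,0)]))
E
```

```text
False
at bar 34.5 [0.5837 0.1361 0.2316] F [0.2 0.5 0.8] gap 0.0342 g 0.0
cage 34.8 [0.5835 0.1361 0.2308] F [ 0.3 -0.1 -1. ] gap 0.0182 g 0.0
low 39.3 [ 0.5656 -0.0895  0.1176] F [ 1.1  1.  -0.1] gap 0.0175 g 0.2
above bar 41.2 [ 0.5658 -0.0917  0.1503] F [ 0.7 -0.3  0.6] gap 0.0003 g 0.0
press True 42.6 [ 0.566  -0.0924  0.1059] F [-2.6 -0.2  6. ] gap -0.0002 g 3.2
 42.9 [ 0.5659 -0.0924  0.1059] F [-2.5  0.4  6.9] gap -0.0 g 3.2
 44.0 [ 0.5654 -0.0916  0.2485] F [-0.9 -0.6  0.5] gap 0.0 g 0.0
```

View pics/shut.png

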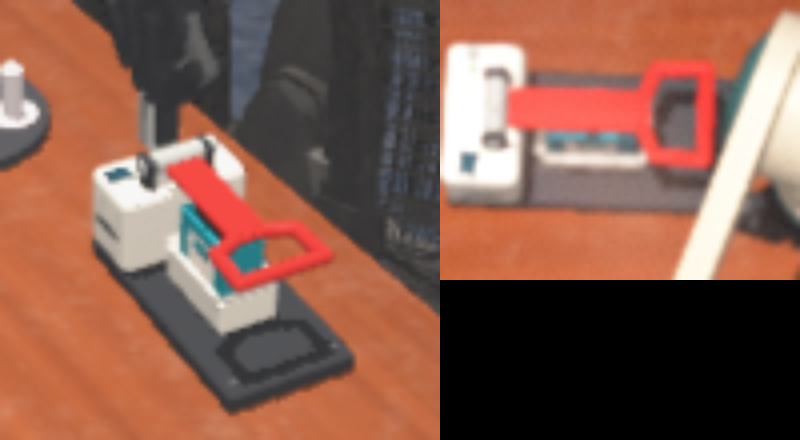

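The bar reads 0.106 m, so the clamp is fully shut and the cartridge is home. Next is the core.

```bash
cat >> rob.py <<'E'
S=np.array([.5214,.3248])
def sp(i): a=np.radians(201.7+120*i); return S+.048*np.array([np.cos(a),np.sin(a)])
E
python3 - <<'E'
from rob import *
c=sp(0); o=[180,0,111.7]; print(c)
movep([.42,.15,.3],[180,0,85]); movep([*c,.2],o); gripper_to(.056)
print(move_linear([*c,.034],v=.12,max_force=8)); rep("at")
gripper_to(.02,20); dwell(.2); rep("grip")
h=move_linear([*c,.15],v=.08,max_force=12); rep(f"up {h}")
snap("side","side7")
movep([.42,.15,.25],[180,0,85]); movep([.42,-.15,.25],[180,0,0])
T=[.545,-.304]; movep([*T,.16],[180,0,0]); rep("over tray")
print(move_linear([*T,.018],v=.1,max_force=6)); rep("down")
gripper_to(.05); move_linear([*T,.2],v=.2); movep([.42,-.02,.35],[180,0,0])
d=snap("top","top8"); s=snap("side","side8")
p=pts(d,(.4,-.165),.12,.04,.004,WHITE); print(len(p),cv2.minEnclosingCircle(p) if len(p) else 0)
cv2.imwrite("pics/tr.png",np.hstack([cv2.resize(d["pixels"][180:270,335:435],(444,400)),cv2.resize(s["pixels"][260:350,300:380],(356,400))]))
E
```

```text
[0.47680164 0.30705216]
False
at 48.9 [0.4773 0.3073 0.0349] F [-0.3  0.2 -0.2] gap 0.0562 g 0.0
grip 49.4 [0.4771 0.3072 0.0346] F [ 0.1 -0.3  5. ] gap 0.0305 g 21.1
up False 51.0 [0.4766 0.3069 0.1494] F [ 0.1  0.  -0.9] gap 0.0305 g 20.6
over tray 53.9 [ 0.5454 -0.3029  0.1609] F [0.1 0.4 0.5] gap 0.0303 g 20.6
True
down 55.2 [ 0.5446 -0.3037  0.0205] F [-0.8  0.5  4. ] gap 0.0301 g 21.2
126 ((0.4014449715614319, -0.19882744550704956), 0.02792426012456417)
```

View pics/tr.png

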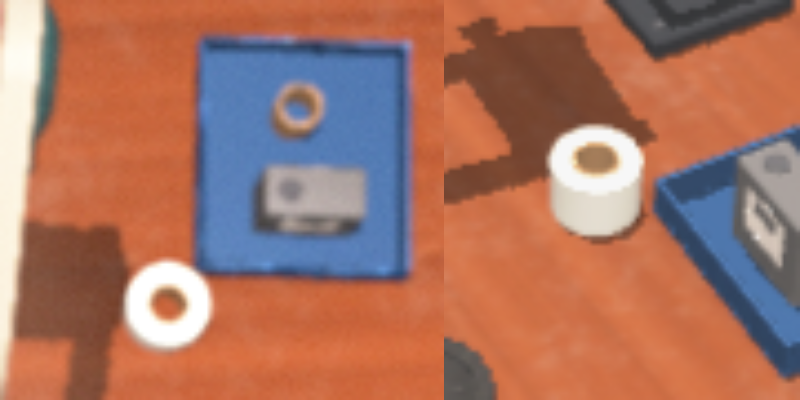

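Both used parts are in the tray. The roll was knocked aside and is now at about (.402,-.199), crop centre (168,305). I'll pick it up with the fingers clear of the tray and set it on spindle 0.

Run:
```python
from rob import *
d=dict(np.load("top8.npz")); e=ray(d,372.4,248.3,.04); print(e)
c=(e+[.4014,-.1988])/2+[.0015,0]; o=[180,0,-45]
movep([*c,.15],o); gripper_to(.085)
print(move_linear([*c,.016],v=.12,max_force=8)); rep("at")
gripper_to(.04,30); dwell(.2); rep("grip")
move_linear([*c,.2],v=.15); rep("up")
movep([.42,.02,.25],[180,0,30]); t=sp(0); o=[180,0,111.7]
movep([*t,.15],o); rep("above")
z=.034; p=t.copy()
for i in range(8):
    h=move_linear([*p,.034],v=.05,max_force=7); rep(f"{i} {h}")
    z=state()["eef_pos"][2]
    if z<.04: break
    p=p+np.clip(state()["wrist_force"][:2]*.0004,-.0015,.0015); move_linear([*p,z+.002],v=.03)
s=get_image("side"); cv2.imwrite("pics/roll.png",cv2.resize(s["pixels"][150:240,230:350],(800,600)))
```

```text
[ 0.40197798 -0.2000504 ]
False
at 60.7 [ 0.4037 -0.1997  0.0168] F [ 0.6 -1.   1.6] gap 0.0852 g 0.0
grip 61.3 [ 0.4036 -0.1997  0.0169] F [-1.8  0.5  6.6] gap 0.0551 g 31.8
up 62.7 [ 0.4028 -0.1992  0.1989] F [-0.5 -0.3 -1.4] gap 0.0549 g 31.8
above 64.8 [0.4775 0.3059 0.1504] F [ 0.1  0.1 -0. ] gap 0.0549 g 31.8
0 True 66.3 [0.4771 0.3053 0.0674] F [ 2.7 -2.2 -2.4] gap 0.0552 g 32.2
1 True 66.8 [0.4776 0.3053 0.0667] F [ 1.4 -0.1 -1.2] gap 0.0551 g 32.6
2 True 67.4 [0.4784 0.3051 0.0591] F [ 0.2 -0.3 -1. ] gap 0.0548 g 32.9
3 True 67.9 [0.4782 0.3051 0.0579] F [ 0.7 -0.8 -0.8] gap 0.0549 g 33.2
4 True 68.4 [0.4787 0.3048 0.0536] F [ 0.3  1.  -0.9] gap 0.0547 g 33.2
5 True 68.9 [0.4785 0.3049 0.0527] F [ 0.1 -0.7 -1.6] gap 0.0551 g 33.8
6 True 69.4 [0.4786 0.3048 0.0508] F [-0.5 -1.2 -0.7] gap 0.0549 g 33.8
7 True 69.8 [0.4786 0.3045 0.0482] F [ 0.4 -0.1 -0.7] gap 0.0548 g 33.8
```

View pics/roll.png

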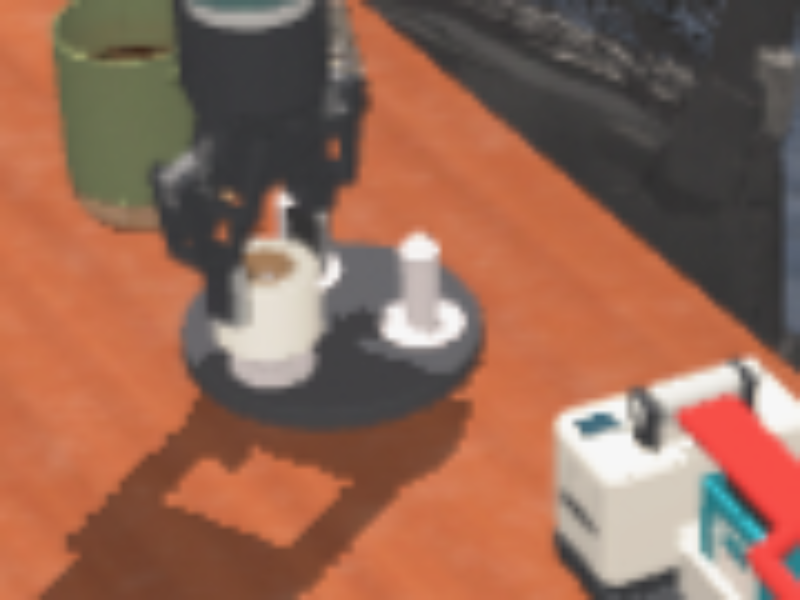

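The roll is threaded on the spindle, about 14 mm above the collar. The residual forces are small, so the 7 N limit was tripping too early. I'll lower it the rest of the way.

Run:
```python
from rob import *
p=[.4787,.3046]
for i in range(4):
    h=move_linear([*p,.0355],v=.03,max_force=15); rep(f"{h}")
    if state()["eef_pos"][2]<.039: break
    move_linear([*p,state()["eef_pos"][2]+.001],v=.03)
gripper_to(.072); move_linear([*p,.2],v=.15); rep()
movep([.40,.02,.35],[180,0,85])
d=snap("top","top9"); s=snap("side","side9"); P=cloud(d)
for n,q,off in(("t",d,0),("s",s,np.array([-.0025,.007]))):
    w=pts(q,(.478,.305),.06,.058,.004,WHITE); print(n,len(w),(np.array(cv2.minEnclosingCircle(w)[0])+off) if len(w) else 0)
Q=cloud(s); m=(np.hypot(Q[...,0]-.478,Q[...,1]-.3)<.03)&(Q[...,2]>.045); print("z pct",np.percentile(Q[m][:,2],[10,50,80,95]).round(4))
cv2.imwrite("pics/fin.png",np.vstack([cv2.resize(d["pixels"][150:270,100:480],(800,253)),cv2.resize(s["pixels"][140:360,210:470],(400,338)).repeat(2,1)[:,:800] if 0 else cv2.copyMakeBorder(cv2.resize(s["pixels"][140:360,210:470],(400,338)),0,0,0,400,0)]))
```

```text
False 70.8 [0.479  0.3046 0.0357] F [ 0.8 -3.2 -0.3] gap 0.0548 g 33.7
 72.3 [0.4783 0.3044 0.1987] F [-0.7  0.1 -0.4] gap 0.0716 g 0.0
t 143 [0.47416279 0.30899462]
s 99 [0.47470933 0.30728343]
z pct [0.0494 0.057  0.0596 0.066 ]
```

View pics/fin.png

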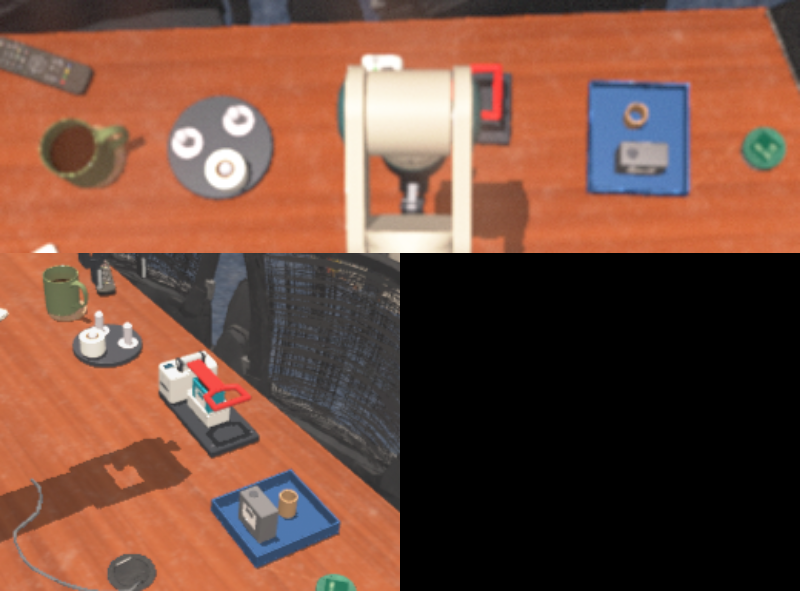

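The roll's top measures 57 to 58 mm, so it is right down. The clamp is shut, both used parts are in the tray, and the mug and tin look untouched. I'll hand it in.

```bash
python3 -c "
from station import *
print(job_done())"
```

```text
the job is handed in; nothing more can be done
None
```

The job is done and handed in: the fresh cartridge is clamped home, the used cartridge and the bare core are in the tray, and the only roll on the table is fully down on spindle 0.

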